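# Put the clay turntable in gear

### The arm

A 6-joint arm with a two-finger parallel gripper is mounted at the origin on the work surface. World frame = base frame: x ahead of the robot, y to its left, z up, the work surface at z = 0. Lengths are in m, angles in rad, forces in N, time in s.
With the tool pointing down it reaches from about 0.3 to 0.875 m from the base axis. Payload 6.4 kg.
Tool frame: the origin (TCP) lies at the very end of the fingers, on their centre line; the grasp point (between the pads) lies 19 mm behind it; x points along the fingers, y is the direction in which the jaws open and shut, and the axes are right-handed (so a half turn about x gives the same grasp; the last joint's range is limited). The gripper opens to 88 mm and grips with 3 to 60 N. Pads are 18 mm wide; open, the fingers measure 123 mm over their backs; the gripper's body (75 mm by 187 mm) begins 45 mm behind the grasp point.
Start: joints at [-1.359, 0.181, 1.607, -0, 1.354, -0.206], TCP at [0.233, -0.526, 0.239] pointing down, gripper open.
Joint ranges: [-2.99, 2.99], [-0.89, 2.07], [0.3, 2.58], [-1.14, 4.28], [0, 2.63], [-3.12, 3.12]. Speed limits (rad/s): [2.57, 2.57, 3.01, 3.14, 3.14, 3.14].

### API

Orientations are given as [roll, pitch, yaw] about the fixed x, y, z axes, in that order (R = Rz(yaw) Ry(pitch) Rx(roll)).
In Python, from bench import ctrl gives the robot as it stands.
- The arm moves only by the tool drive_tool, never from a script. Its argument "commands" is a list of rows, each a list of 4 numbers: the shift along the tool's x, y, z in cm, then the turn about the tool's x in rad. A call has 1 to 10 rows; each row is the pose to reach, as a shift and turn from the pose commanded when the call began, along the tool's axes at that moment; what a row does not reach only later rows make up. A row lasts 1/8 s, in which the tool goes at most 62.5 mm and 10.7 degrees, less where a joint would pass 70% of its speed; a pose out of reach is approached as far as the arm can. A call with a gripper value outside its range is refused whole. "grip" is the finger opening in cm, from 0 to 8.81, set as the call begins (left out, the last holds). The fingers move at their own pace and stop on an object; "squeeze" is the grip in N (left out, the last holds). Time passes only in rows, so rows that repeat a pose let the fingers close. It gives the time, the measured TCP pose, the force and the opening at its end, in the units of the state.
- ctrl.state(): the state, without advancing time (a new reading comes with each control period).
- ctrl.camera(name): name is "side" or "top"; returns a dict with "img" (480x640x3 uint8, blue, green, red), "fx", "fy", "cx", "cy" (pixels), "dist_coeffs" ([k1, k2, p1, p2, k3] as OpenCV has them; the pictures are not rectified), "rvec" (rotation vector, rad) and "tvec" (3), from world to camera coordinates, as OpenCV has them. Camera axes: x right, y down, z forward; pixel columns grow to the right and rows downward; lengths in m; the calibration is good to about 2 mm. A picture is of the moment at which its call begins. There is no depth.
- ctrl.close_job(): hands the job in, once; it reports no verdict.
Trained networks look in a picture, given as the dict that the camera call returned (one of the last four; its "shot" number tells which), for a name from the list of things; names that differ only in an ending like _2 or _b are one class to them, and where a whole thing is asked for, a point or a joint stands for the part that bears it (a point fixed in the world has none). Each returns a list of dicts, best first, with "confidence" (0 to 1); they miss things now and then, are a little off and sometimes report something else, mostly with a low value. They report only what shows in the picture. A call takes as long as a camera call. They do not tell look-alikes from the thing itself.
- ctrl.spot_in(picture, query): "bbox" ([centre column, centre row, width, height] in pixels, round what is visible of it).
- ctrl.outline_of(picture, query): "pixels" (480x640 bool, what is visible of it) and "bbox" ([centre column, centre row, width, height] in pixels, round what is visible of it).
The state is a dict: "t": time; "joints": joint angles; "dq": joint speeds; "joint_efforts": joint torques, N m; "tcp_pos": TCP position; "eef_rot": TCP orientation; "contact_force": force on the tool from outside, world axes, zero at the start; "ft_torque": the same for the moment, N m; "grip_width": opening from 0.0 (shut) to 1.0 (fully open).
Only numpy, scipy, OpenCV 4.12 (cv2) and the standard library are available. Lean on these libraries where they do the work, as an engineer would, in place of code of your own. Each camera call takes 0.05 s, during which the arm holds its last target. There are 200 camera calls.

### The job

Two selector boxes stand on the studio table; take the lever with the blue knob, which drives the modelling turntable, out of its park notch (yellow dot) and move it along the zigzag slot all the way into the run notch at the far end (green dot), then let go. Leave the red-knobbed lever of the clay mill in park and do not disturb the blue mug of modelling tools.

Things in the scene. Friction and masses are not known exactly. Their poses are not given: they have to be found in the camera images.
- turn_gate: Fixed grey box, blue band, 170 (x) x 110 (y) x 72 mm high, aluminium gate plate on top. Origin: centre of underside, x towards the run end, z up. Centre line of the 24 mm wide slot in box x, y, mm: park (-48,18), (-48,-18), (0,-18), (0,18), (48,18), run (48,-18); straight legs. The stem has 7 mm play each side of it and past the ends. Yellow dot beside park, green dot beside run.
- turn_knob (a point): Centre of the blue knob, an upright cylinder 30 mm across, 105 to 154 mm above the table, on a 10 mm stem; point on its axis, 130 mm high. The lever stays upright, slides level in box x and y against about 1.5 N of friction, neither turns nor lifts, and stays where left. The plate's solid parts stop the stem. Starts within 8 mm of the park notch's centre.
- pug_knob (a point): Centre of the red knob, same lever and an identical box with a red band, belonging to the clay mill; parked in its own park notch. To be left there.
- mug: Loose blue mug, 78 mm across and 90 mm high, handle on its +y side, with three loop tools standing in it to 160 mm. Origin: centre of its underside. To be left standing where it is.
Not all that is in view belongs to the job. Leave any pink or turquoise look-alike of the turn_gate alone.

How it is judged:
By the outcome, as a careful person would: the job done as asked, in the order asked, and still so for the second after the job is handed in, with the robot touching nothing.
It also fails if it takes over 32 s, if anything falls off the work surface, if the arm or the gripper's body presses on something with over 40 N, if the wrist force passes 120 N, or if a joint passes its speed limit or range.

## Working session

There is one attempt and no reset: what is moved stays moved. The work goes in short steps, Python scripts to look and compute and a tool call to move; the robot and the scene stay as the last step left them, time stands still between calls to the robot, and variables do not carry over. Pictures are saved under pics/ and viewed, about 8 in all and at most 12, crops included, and the job is handed in when it is done.

Besides the shell and the picture viewer there is one more tool, called after "Call:" by a JSON object that holds its "api" and its "payload". drive_tool: Moves the arm, as the interface text tells. Its arguments: {"type":"object","properties":{"commands":{"type":"array"},"grip":{"type":"number"},"squeeze":{"type":"number"}},"required":["commands"]}

```bash
mkdir -p pics; ls; cat > h.py <<'E'
import numpy as np, cv2
from bench import ctrl
def K(p): return np.array([[p['fx'],0,p['cx']],[0,p['fy'],p['cy']],[0,0,1.]])
def at_z(p,uv,z):
    n=cv2.undistortPoints(np.array([[uv]],float),K(p),np.array(p['dist_coeffs'],float))[0,0]
    R=cv2.Rodrigues(np.array(p['rvec'],float))[0]; t=np.array(p['tvec'],float).ravel()
    c=-R.T@t; d=R.T@np.array([n[0],n[1],1]); return c+d*(z-c[2])/d[2]
def proj(p,X):
    return cv2.projectPoints(np.array(X,float).reshape(-1,1,3),np.array(p['rvec'],float),np.array(p['tvec'],float),K(p),np.array(p['dist_coeffs'],float))[0].reshape(-1,2)
E
python3 - <<'E'
from h import *
s=ctrl.state(); print(s['t'],s['tcp_pos'],s['eef_rot'],s['grip_width'])
for n in ('top','side'):
    p=ctrl.camera(n); cv2.imwrite(f'pics/{n}0.png',p['img'])
    for q in ('turn_knob','turn_gate','pug_knob','mug'):
        for d in ctrl.spot_in(p,q): print(n,q,np.round(d['bbox']),round(d['confidence'],2),np.round(at_z(p,d['bbox'][:2],.13 if 'knob' in q else .07),3))
E
```

```text
pics
0.0 [ 0.2332019  -0.52500158  0.23782285] [-1.7581269   1.56907234  1.80128464] 0.9961985018262399
top turn_knob [407. 272.  18.  18.] 0.6 [ 0.494 -0.152  0.13 ]
top turn_knob [398. 389.  17.  19.] 0.52 [ 0.262 -0.129  0.13 ]
top turn_knob [211. 395.  21.  22.] 0.48 [0.246 0.243 0.13 ]
top turn_gate [232. 371.  68.  88.] 0.93 [0.288 0.215 0.07 ]
top turn_gate [399. 361.  69.  90.] 0.69 [ 0.311 -0.14   0.07 ]
top turn_gate [410. 257.  59.  82.] 0.61 [ 0.535 -0.171  0.07 ]
top pug_knob [237. 280.  15.  16.] 0.63 [0.477 0.198 0.13 ]
top mug [330. 165.  45.  49.] 0.8 [0.75  0.005 0.07 ]
side turn_knob [383. 425.  27.  76.] 0.91 [0.237 0.257 0.13 ]
side turn_knob [414. 238.  15.  47.] 0.86 [ 0.468 -0.113  0.13 ]
side turn_knob [534. 296.  28.  44.] 0.82 [ 0.239 -0.086  0.13 ]
side turn_gate [361. 422. 169. 115.] 0.66 [0.292 0.223 0.07 ]
side turn_gate [497. 317. 133.  99.] 0.59 [ 0.287 -0.085  0.07 ]
side turn_gate [402. 257. 111.  87.] 0.55 [ 0.504 -0.134  0.07 ]
side pug_knob [271. 322.  19.  61.] 0.75 [0.454 0.219 0.13 ]
side mug [253. 236.  49.  86.] 0.85 [0.755 0.003 0.07 ]
```

View pics/top0.png

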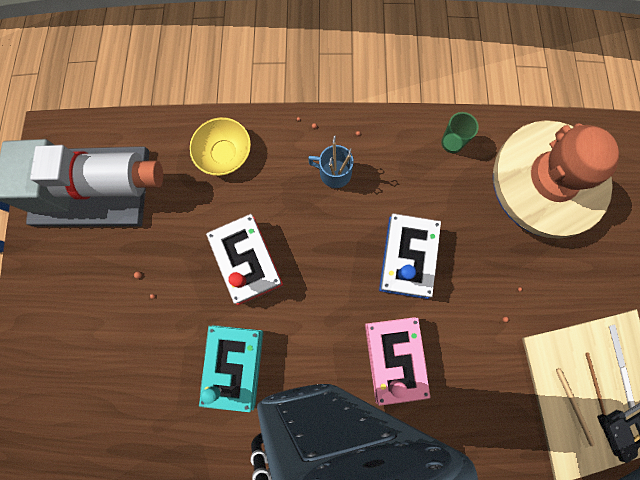

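View pics/side0.png

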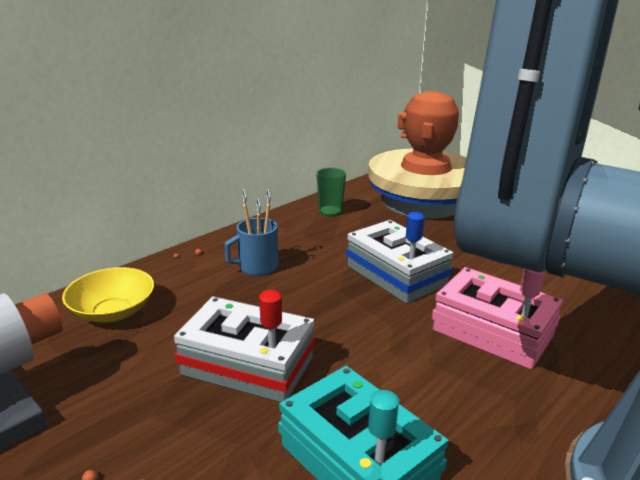

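The pictures show these knobs (top-view pixels): blue (407,272) with a blue-banded white box, red (237,280), turquoise (211,395) and pink (398,389). I choose the blue one at (407,272). Next I measure its box and knob and check the choice in a crop.

```bash
cat > m.py <<'E'
from h import *
from scipy.optimize import least_squares
def knob(boxes):  # triangulate axis xy at z=.13 using top face/box centre of both
    return boxes
def fitbox(p):
    im=p['img']; hsv=cv2.cvtColor(im,cv2.COLOR_BGR2HSV)
    m=((hsv[...,1]<45)&(hsv[...,2]>150)).astype(np.uint8); m[:, :360]=0; m[:,460:]=0; m[:200]=0; m[310:]=0
    m=cv2.morphologyEx(m,cv2.MORPH_CLOSE,np.ones((9,9)))
    cs=cv2.findContours(m,cv2.RETR_EXTERNAL,cv2.CHAIN_APPROX_NONE)[0]; c=max(cs,key=cv2.contourArea)
    w=np.array([at_z(p,q,.072)[:2] for q in c[:,0].astype(float)])
    return cv2.minAreaRect((w*1000).astype(np.float32))
E
python3 - <<'E'
from m import *
p=ctrl.camera('top'); (cx,cy),wh,a=fitbox(p); print(cx,cy,wh,a)
im=p['img'].copy()
for d in ctrl.outline_of(p,'turn_knob'):
    print(d['bbox'],at_z(p,d['bbox'][:2],.13),at_z(p,d['bbox'][:2],.154))
# candidate yaw: long axis nearest world x
L=[(a+k*90) for k in (-2,-1,0,1)]
yaw=[b for b,l in zip(L,[wh[0],wh[1],wh[0],wh[1]]) if l>140 and abs(b)<=90][0]
print('yaw',yaw)
r=np.radians(yaw);R=np.array([[np.cos(r),-np.sin(r)],[np.sin(r),np.cos(r)]])
S=np.array([(-48,18),(-48,-18),(0,-18),(0,18),(48,18),(48,-18)]);C=np.array([(-85,-55),(85,-55),(85,55),(-85,55),(-85,-55)])
for P,col in((S,(0,0,255)),(C,(0,255,0))):
    W=(P@R.T+[cx,cy])/1000
    if len(P)==6: print(W.round(4))
    u=proj(p,np.c_[W,np.full(len(W),.072)])
    im2=im if P is S else im2
    cv2.polylines(im,[np.round(u*16).astype(int)],False,col,1,cv2.LINE_AA,4)
v=cv2.resize(im[200:310,350:470],None,fx=5,fy=5,interpolation=cv2.INTER_CUBIC)
p2=ctrl.camera('side')
for d in ctrl.spot_in(p2,'turn_knob'):print(d['bbox'],at_z(p2,d['bbox'][:2],.13))
for n,q in(('top',p),('side',p2)):
  for z in (.105,.13,.154): print(n,z,proj(q,[(.494,-.152,z)]))
cv2.imwrite('pics/c1.png',v)
E
```

```text
541.4976806640625 -173.63052368164062 (111.82788848876953, 172.35748291015625) 80.7972640991211
[210.2, 394.6, 19.7, 20.0] [0.24726651 0.24471514 0.13      ] [0.25096833 0.23846995 0.154     ]
[397.6, 387.6, 18.9, 15.0] [ 0.26418315 -0.12758163  0.13      ] [ 0.26743173 -0.12385175  0.154     ]
[406.0, 273.2, 14.8, 16.4] [ 0.49218933 -0.1499288   0.13      ] [ 0.48932886 -0.14560016  0.154     ]
yaw -9.202735900878906
[[ 0.497  -0.1482]
 [ 0.4912 -0.1837]
 [ 0.5386 -0.1914]
 [ 0.5444 -0.1559]
 [ 0.5918 -0.1635]
 [ 0.586  -0.1991]]
[382.9, 424.2, 28.4, 75.8] [0.23715278 0.25696744 0.13      ]
[532.9, 294.9, 27.4, 46.3] [ 0.24097141 -0.08720763  0.13      ]
[416.3, 237.8, 18.0, 49.1] [ 0.46456511 -0.11460281  0.13      ]
top 0.105 [[404.86935778 273.75172417]]
top 0.13 [[406.9744855 272.3231104]]
top 0.154 [[409.10521659 270.87641533]]
side 0.105 [[413.9235114  238.36036386]]
side 0.13 [[415.18185217 225.67065704]]
side 0.154 [[416.41219215 213.2116111 ]]
```

View pics/c1.png

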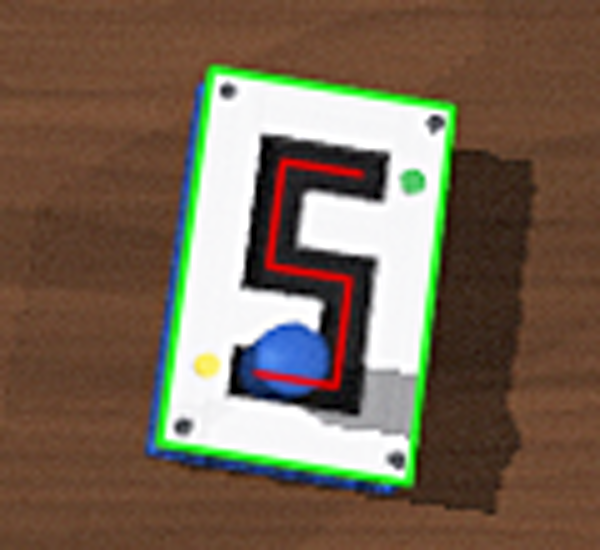

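```bash
cat >> h.py <<'E'
from scipy.spatial.transform import Rotation as Ro
def rel(target):
    s=ctrl.state(); R=Ro.from_euler('xyz',s['eef_rot']).as_matrix(); return 100*R.T@(np.array(target)-s['tcp_pos']),R,s
E
python3 - <<'E'
from h import *
d,R,s=rel((.494,-.152,.20)); print(s['t'],s['tcp_pos'],R.round(3),d.round(2))
print('y angle',np.degrees(np.arctan2(R[1,1],R[0,1])))
E
```

```text
0.7 [ 0.2333366  -0.52553725  0.23872031] [[-0.     0.406 -0.914]
 [ 0.    -0.914 -0.406]
 [-1.    -0.     0.   ]] [  3.87 -23.56 -38.98]
y angle -66.0596894033706
```

Call:
{"api": "drive_tool", "payload": {"commands": [[0, -6, -10, 0.15], [0, -12, -20, 0.3], [0, -18, -30, 0.45], [1, -23.6, -39, 0.58], [1, -23.6, -39, 0.58], [1, -23.6, -39, 0.58], [1, -23.6, -39, 0.58], [1, -23.6, -39, 0.58], [1, -23.6, -39, 0.58], [1, -23.6, -39, 0.58]], "grip": 8.0}}

```text
t: 1.95
tcp_pos: [0.4935, -0.1529, 0.2287]
eef_rot: [1.094, 1.57, -2.211]
contact_force: [0.8, -0.8, -0.5]
grip_width: 0.906
```

```bash
python3 - <<'E'
from h import *
d,R,s=rel((.494,-.152,.115)); print(s['t'],s['tcp_pos'],R.round(3),d.round(2),s['grip_width'],s['dq'].round(2) if hasattr(s['dq'],'round') else s['dq'])
p=ctrl.camera('side'); cv2.imwrite('pics/s1.png',cv2.resize(p['img'][60:360,240:640],None,fx=2,fy=2))
print(proj(p,[s['tcp_pos']]))
E
```

```text
1.95 [ 0.49345407 -0.1529081   0.22870887] [[-0.    -0.163 -0.987]
 [-0.    -0.987  0.163]
 [-1.     0.001  0.   ]] [11.37 -0.1  -0.04] 0.9060299786711308 [-0.02 -0.    0.    0.    0.    0.  ]
[[420.96838799 172.56846881]]
```

View pics/s1.png

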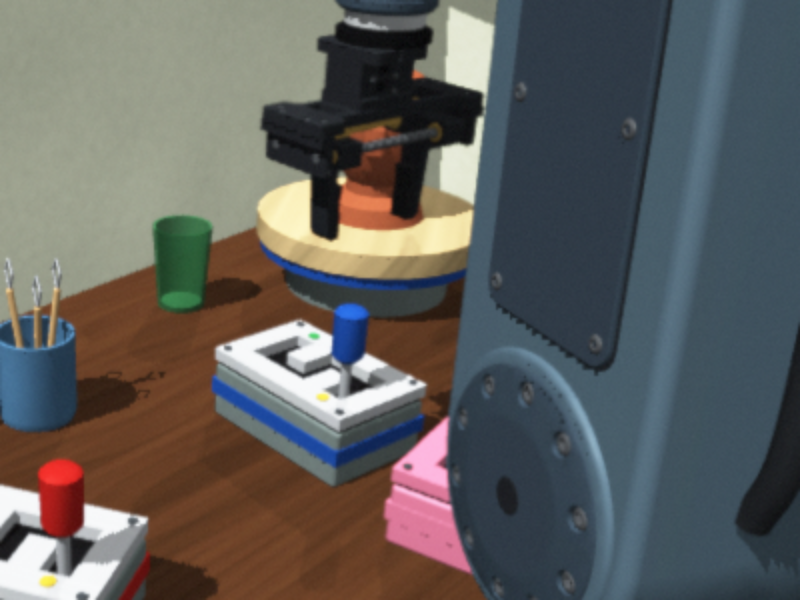

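The crop shows the blue knob at full-image pixel (415,227), within 2 px of the prediction, and the open jaws centred above it at about (422,172). I descend and grip.

Call:
{"api": "drive_tool", "payload": {"commands": [[3, -0.1, 0, 0], [6, -0.1, 0, 0], [8, -0.1, 0, 0], [10, -0.1, 0, 0], [11.4, -0.1, 0, 0], [11.4, -0.1, 0, 0], [11.4, -0.1, 0, 0]]}}

```text
t: 2.88
tcp_pos: [0.4945, -0.1513, 0.1154]
eef_rot: [2.746, 1.57, -0.558]
contact_force: [-0.4, 0.6, -0.4]
grip_width: 0.908
```

Call:
{"api": "drive_tool", "payload": {"commands": [[0, 0, 0, 0], [0, 0, 0, 0], [0, 0, 0, 0], [0, 0, 0, 0], [0, 0, 0, 0], [0, 0, 0, 0], [0, 0, 0, 0], [0, 0, 0, 0], [0, 0, 0, 0]], "grip": 2.0, "squeeze": 20}}

```text
t: 4.0
tcp_pos: [0.4942, -0.1506, 0.1147]
eef_rot: [-1.346, 1.571, 1.633]
contact_force: [0.1, 1.3, 0.5]
grip_width: 0.335
```

```bash
python3 - <<'E'
from m import *
d,R,s=rel((.494,-.152,.115)); print(s['t'],s['tcp_pos'],d.round(2),s['grip_width']*8.81,s['contact_force'])
th=np.radians(-9.2);B=np.array([[np.cos(th),-np.sin(th)],[np.sin(th),np.cos(th)]])
print('box xy mm',(B.T@(s['tcp_pos'][:2]-[.5415,-.1736])*1000).round(1))
E
```

```text
4.0 [ 0.49417457 -0.15060668  0.11472464] [-0.03  0.14 -0.01] 2.9485670322980067 [0.06790511 1.29562963 0.534329  ]
box xy mm [-50.4  15.1]
```

Call:
{"api": "drive_tool", "payload": {"commands": [[0, 0.8, -0.2, 0], [0, 1.6, -0.2, 0], [0, 2.4, -0.2, 0], [0, 3.3, -0.2, 0], [0, 3.3, -0.2, 0], [0, 3.3, -0.2, 0]]}}

```text
t: 4.75
tcp_pos: [0.4908, -0.1841, 0.1148]
eef_rot: [1.896, 1.57, -1.408]
contact_force: [-1.2, -2.5, 0.0]
grip_width: 0.327
```

```bash
cat > b.py <<'E'
from m import *
s=ctrl.state();th=np.radians(-9.2);B=np.array([[np.cos(th),-np.sin(th)],[np.sin(th),np.cos(th)]])
print('box xy mm',(B.T@(s['tcp_pos'][:2]-[.5415,-.1736])*1000).round(1),s['tcp_pos'][2],(B.T@s['contact_force'][:2]).round(1),s['grip_width']*8.81)
E
python3 b.py
```

```text
box xy mm [-48.4 -18.5] 0.11475749355016399 [-0.7 -2.7] 2.877406695656624
```

Call:
{"api": "drive_tool", "payload": {"commands": [[0, 0, -1, 0], [0, 0, -2, 0], [0, 0, -3, 0], [0, 0, -4, 0], [0, 0, -4.8, 0], [0, 0, -4.8, 0], [0, 0, -4.8, 0]]}}

```text
t: 5.62
tcp_pos: [0.5386, -0.1912, 0.1148]
eef_rot: [-3.087, 1.57, -0.107]
contact_force: [1.9, -0.6, -0.1]
grip_width: 0.333
```

```bash
python3 b.py
```

```text
box xy mm [ -0.  -17.9] 0.11475889622520999 [ 1.9 -0.3] 2.9333071763272964
```

Call:
{"api": "drive_tool", "payload": {"commands": [[0, -0.8, 0, 0], [0, -1.6, 0, 0], [0, -2.4, 0, 0], [0, -3.2, 0, 0], [0, -3.6, 0, 0], [0, -3.6, 0, 0], [0, -3.6, 0, 0]]}}

```text
t: 6.5
tcp_pos: [0.544, -0.1553, 0.1147]
eef_rot: [-1.204, 1.57, 1.775]
contact_force: [0.2, 1.0, 1.0]
grip_width: 0.334
```

```bash
python3 - <<'E'
import b
from h import *
p=ctrl.camera('side'); cv2.imwrite('pics/s2.png',cv2.resize(p['img'][160:310,330:490],None,fx=4,fy=4))
E
```

```text
box xy mm [-0.5 18.5] 0.11471818578847681 [0.1 1. ] 2.9386201238950216
```

View pics/s2.png

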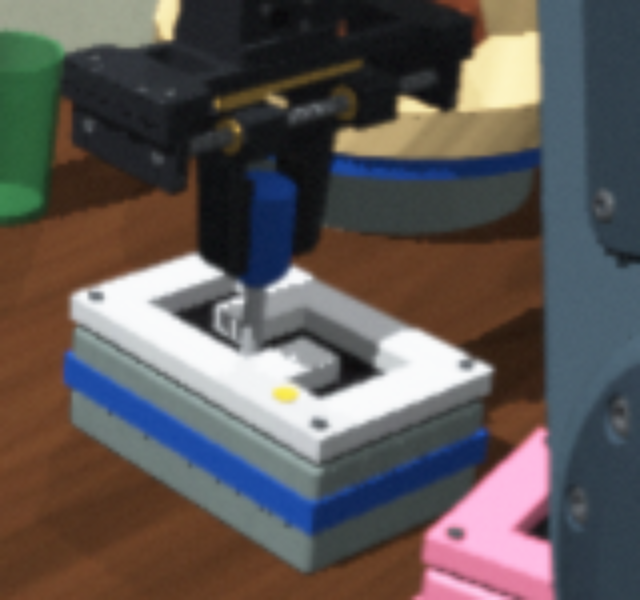

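The crop shows the knob still held between the fingers at about (270,220), with the stem in the slot at the third bend (255,330).

Call:
{"api": "drive_tool", "payload": {"commands": [[0, 0, -1, 0], [0, 0, -2, 0], [0, 0, -3, 0], [0, 0, -4, 0], [0, 0, -4.8, 0], [0, 0, -4.8, 0], [0, 0, -4.8, 0]]}}

```text
t: 7.42
tcp_pos: [0.5918, -0.1636, 0.1148]
eef_rot: [2.925, 1.57, -0.379]
contact_force: [1.5, 1.8, 1.3]
grip_width: 0.329
```

```bash
python3 b.py
```

```text
box xy mm [48.  17.9] 0.11475228129747486 [1.2 2. ] 2.8976994162692087
```

Call:
{"api": "drive_tool", "payload": {"commands": [[0, 0.8, 0, 0], [0, 1.6, 0, 0], [0, 2.4, 0, 0], [0, 3.2, 0, 0], [0, 3.7, 0, 0], [0, 3.7, 0, 0], [0, 3.7, 0, 0]]}}

```text
t: 8.3
tcp_pos: [0.5853, -0.2005, 0.1148]
eef_rot: [1.678, 1.57, -1.626]
contact_force: [0.8, -2.4, 1.1]
grip_width: 0.333
```

```bash
python3 b.py
```

```text
box xy mm [ 47.6 -19.6] 0.11479820473341955 [ 1.1 -2.3] 2.9324915336983186
```

Call:
{"api": "drive_tool", "payload": {"commands": [[0, 0, 0, 0], [0, 0, 0, 0], [0, 0, 0, 0], [0, 0, 0, 0], [0, 0, 0, 0], [0, 0, 0, 0], [0, 0, 0, 0]], "grip": 8.0}}

```text
t: 9.18
tcp_pos: [0.5854, -0.2, 0.1147]
eef_rot: [-0.522, 1.571, 2.457]
contact_force: [0.7, -0.2, 0.4]
grip_width: 0.907
```

Call:
{"api": "drive_tool", "payload": {"commands": [[-2, 0, 0, 0], [-4, 0, 0, 0], [-7, 0, 0, 0], [-11, 0, 0, 0], [-14, -3, 6, 0], [-14, -3, 12, 0], [-14, -3, 18, 0], [-14, -3, 22, 0], [-14, -3, 22, 0], [-14, -3, 22, 0]]}}

```text
t: 10.42
tcp_pos: [0.3741, -0.1355, 0.2564]
eef_rot: [2.709, 1.567, -0.596]
contact_force: [-0.0, 0.2, 0.2]
grip_width: 0.909
```

```bash
python3 - <<'E'
import b
from m import *
from b import B
print(ctrl.state()['t'])
ims=[]
for n in('top','side'):
    p=ctrl.camera(n)
    for q in('turn_knob','pug_knob','mug'):
        for d in ctrl.spot_in(p,q): 
            w=at_z(p,d['bbox'][:2],.13); print(n,q,np.round(d['bbox']),w.round(3),(B.T@(w[:2]-[.5415,-.1736])*1000).round(1))
    ims.append(p['img']); k=B@[.048,-.018]+[.5415,-.1736]; print('expect',proj(p,[[*k,.13],[*k,.154]]))
    cv2.imwrite(f'pics/{n}9.png',p['img'])
a=cv2.resize(ims[0][120:320,180:480],(400,267)); c=cv2.resize(ims[1][150:400,150:550],(800,500))
cv2.imwrite('pics/f.png',np.vstack([cv2.resize(ims[0][130:310,200:480],(600,386))[:300] if 0 else cv2.resize(ims[0][140:310,200:470],(470,296)),cv2.resize(ims[1][170:350,160:460],(470,282))]))
E
```

```text
box xy mm [-171.3   10.8] 0.2564222145183589 [-0.   0.2] 8.006765847131106
10.425
top turn_knob [430. 231.  17.  17.] [ 0.581 -0.202  0.13 ] [ 43.7 -22.2]
top turn_knob [211. 396.  22.  21.] [0.244 0.242 0.13 ] [-359.9  362.9]
top pug_knob [238. 281.  14.  17.] [0.474 0.197 0.13 ] [-125.3  354.6]
top mug [330. 162.  44.  55.] [0.733 0.005 0.13 ] [160.7 207.4]
expect [[427.77657307 228.68864394]
 [430.38948645 226.13129864]]
side turn_knob [391. 212.  14.  52.] [ 0.56  -0.168  0.13 ] [17.5  8.5]
side turn_knob [384. 426.  28.  75.] [0.235 0.258 0.13 ] [-371.6  376.8]
side pug_knob [270. 322.  26.  62.] [0.455 0.22  0.13 ] [-148.6  374.4]
side mug [253. 233.  49.  89.] [0.668 0.071 0.13 ] [ 85.5 261.6]
expect [[390.46200941 203.24528606]
 [391.33455671 191.55883102]]
```

View pics/f.png

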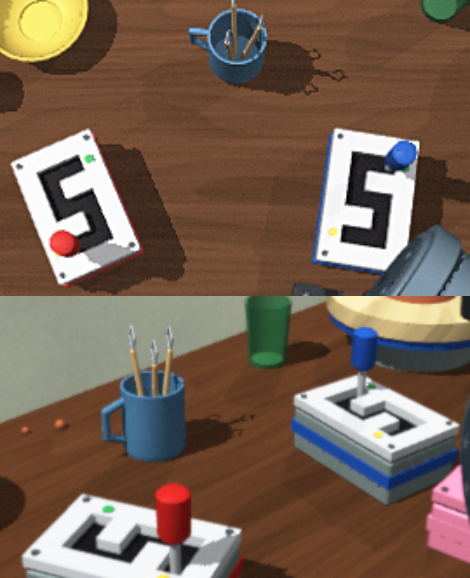

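The picture shows the blue knob by the green dot at run: top-view pixel (431,228), where about (429,227) was expected. The red lever is still in park and the mug is standing in place, so I hand in.

```bash
python3 -c "
from bench import ctrl
print(ctrl.close_job())"
```

```text
the job is handed in; nothing more can be done
None
```

I gripped the blue knob, took the lever out of park and along the zigzag slot into the run notch. I then released it, backed off and handed the job in at about 10.5 s.

- **Lever position:** At release the tool stood at box (47.6, -19.6) mm; the run notch is at (48, -18). In the last picture the knob stood beside the green dot, about 2 px from the predicted spot.
- **Disagreement:** The detector's top-view box gave the knob as (43.7, -22.2), a few mm off. That is within the 7 mm play. Its side-view reading at the assumed height was further off, because its box took in the stem as well.
- **Everything else:** The red lever and the mug were detected at the same pixels as at the start, within about 3 px.
- **Forces:** Readings at the end of each move stayed below about 3 N.

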